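# Lay the second pot chock

## Robot

A 7-joint arm with a two-finger parallel gripper is mounted at the origin on the work surface. World frame = base frame: x ahead of the robot, y to its left, z up, the work surface at z = 0. Lengths are in m, angles in rad, forces in N, time in s.
With the tool pointing down it reaches from about 0.425 to 0.925 m from the base axis. Payload 6.8 kg.
Tool frame: the origin (TCP) lies at the very end of the fingers, on their centre line; the grasp point (between the pads) lies 19 mm behind it; z points along the fingers, y is the line along which they close (so a half turn about z gives the same grasp; the last joint's range is limited). The gripper opens to 85 mm and grips with 20 to 120 N. Pads are 22 mm wide; open, the fingers measure 114 mm over their backs; the gripper's body (76 mm by 85 mm) begins 54 mm behind the grasp point. The pads swing forward as they close: fully open they stand 13 mm farther back than shut.
Start: joints at [-1.377, 0.477, 0.022, 1.555, -0.011, 1.109, -0.083], TCP at [0.201, 0.645, 0.231] pointing down, gripper open.
Joint ranges: [-2.96, 2.96], [-0.34, 2.1], [-1.41, 1.46], [0.24, 2.44], [-1.37, 4.51], [0.17, 1.92], [-2.96, 2.96]. Speed limits (rad/s): [2.39, 2.39, 3.14, 3.14, 3.14, 3.14, 3.14].

## Interface

Orientations are given as a unit quaternion [w, x, y, z].
In Python, from station import bot gives the robot as it stands.
- The arm moves only by the tool jog_arm, never from a script. Its argument "motion" is a list of rows, each a list of 7 numbers: the turn, a rotation vector about the tool's x, y, z in rad, then the shift along the tool's x, y, z in mm, then the finger opening in mm, from 0 to 85.4. A call has 1 to 10 rows; each row is the pose to reach, as a shift and turn from the pose commanded when the call began, along the tool's axes at that moment; what a row does not reach only later rows make up. A row lasts 1/8 s, in which the tool goes at most 62.5 mm and 10.7 degrees, less where a joint would pass 70% of its speed; a pose out of reach is approached as far as the arm can. A call with a gripper value outside its range is refused whole. The fingers move at their own pace and stop on an object; "grip_force" is the grip in N (left out, the last holds). Time passes only in rows, so rows that repeat a pose let the fingers close. It gives the time, the measured TCP pose, the force, the opening and the grip force at its end, in the units of the state.
- bot.get_obs(): the state, without advancing time (a new reading comes with each control period).
- bot.read_camera(name): name is "scene" or "top" or "wrist"; returns a dict with "pixels" (480x640x3 uint8, red, green, blue), "camera_matrix" (3x3 intrinsics, pixels), "T" (4x4, takes a point from camera to world coordinates); the wrist camera has in their place "tool_from_camera" (4x4, takes a point from camera to tool coordinates, whose origin is the TCP and whose axes are the flange's). Camera axes: x right, y down, z forward; pixel columns grow to the right and rows downward; lengths in m; the calibration is good to about 2 mm. The wrist camera is an equidistant fisheye: a pixel r from the principal point sees the ray r / f radians off the axis. A picture is of the moment at which its call begins: read the wrist's pose just before it. There is no depth.
- bot.hand_in(): hands the job in; it is judged then, once.
Trained networks look in a picture, given as the dict that the camera call returned (one of the last four; its "shot" number tells which), for a name from the list of things; names that differ only in an ending like _2 or _b are one class to them, and where a whole thing is asked for, a point or a joint stands for the part that bears it (a point fixed in the world has none). Each returns a list of dicts, best first, with "score" (0 to 1); they miss things now and then, are a little off and sometimes report something else, mostly with a low value. They report only what shows in the picture. A call takes as long as a camera call. They do not tell look-alikes from the thing itself.
- bot.spot_in(thing, picture): "xy" ([column, row] in pixels, amid what is visible of it).
- bot.tip_of(thing, picture): "xy" ([column, row] in pixels: a listed point, or the origin of a listed thing).
The state is a dict: "t": time; "q": joint angles; "joint_vel": joint speeds; "joint_torque": joint torques, N m; "eef_pos": TCP position; "tool_rot": TCP orientation; "contact_force": force on the tool from outside, world axes, zero at the start; "torque": the same for the moment, N m; "gripper_width": opening from 0.0 (shut) to 1.0 (fully open); "grasp_force": force on a finger pad.
Only numpy, scipy, OpenCV 4.12 (cv2) and the standard library are available. Lean on these libraries where they do the work, as an engineer would, in place of code of your own. Each camera call takes 0.05 s, during which the arm holds its last target. There are 200 camera calls.

## Task

Two wooden chocks on the board are to carry a bonsai pot; one already lies flat against the stop rail, the other still stands on end. Tip the standing chock over towards the rail by pushing near its top, so that it lies flat along its rubber strip, then push its near end until it sits squarely against the rail like the other one. Only push: do not pick it up, and leave the flat chock, the jar and the cup where they are.

Things in the scene. Friction and masses are not known exactly. Their poses are not given: they have to be found in the camera images.
- board: Fixed plywood board, 320 mm (its x) by 270 mm (its y), 12 mm thick. Origin on the table under the board, z up; its surface is at 12 mm, from x = -170 to +150 mm. Its +x points to the stop rail: a plywood bar 24 mm thick across the whole far edge, rising 28 mm above the board's surface, its near face at x = +120 mm.
- rail (a point): Middle of the foot of the stop rail's near face, on the board's surface; same axes as the board. The rail is fixed and rigid.
- strip_a: Thin black rubber strip, 40 mm wide, on the board under the standing chock, running along the board's x from the near edge to the rail; it may be the left or the right of two such strips, 62 mm either side of the board's middle. Origin on its centreline at the board's surface at board x = 0; axes as the board. Less than 1 mm thick and only a mark.
- chock: Standing loose wooden block, 36 (its x) by 60 (y) by 120 mm (z), about 0.17 kg; origin at the centre of its foot. Starts upright, its x within 0.12 rad of the board's x. Tipped over its far lower edge it lies 36 mm thick, its z along the board's x, its end 35 to 60 mm short of the rail. Needs about 0.3 N near the top to tip, 1 to 2 N to slide when lying.
- chock_top (a point): Centre of the chock's top end face (z = 120 mm in the chock); the end that must meet the rail.
- chock_foot (a point): Centre of the chock's foot end face (z = 0 in the chock); the near end, to be pushed, once it lies.
- chock_center (a point): Middle of the chock.
- flat_chock: The other chock, same size and wood, loose, lying flat on the other strip with its far end against the rail (within 2 mm): 120 mm (its x) by 60 mm (its y) by 36 mm high. Origin at the centre of its underside. Not to be moved.
- jar: Loose closed glass jar, 66 mm diameter, 85 mm high, on the table beside the board. Origin at the centre of its underside. Not to be moved.
- cup: Loose white plastic cup, 72 mm across the rim, 100 mm high, empty, on the table beside the board, on the other side from the jar. Origin at the centre of its underside. Not to be moved.
Things that resemble listed ones, but are neither listed nor needed, are in the scene too. What is shaped like the chock but green is not meant.

How it is judged:
On the way, in this order (a step that is already met when the one before it is completed fails the run):
1. the standing chock has been tipped over towards the rail and lies flat on the board, top end foremost (angle between chock's own x axis and vertical above 3.04 rad and z of chock_center in the frame of board below 0.033 m and angle between the z axis of chock and the x axis of board, either way round below 0.6 rad and x of chock_top in the frame of rail above -0.14 m and linear speed of chock below 0.01 m/s), for 0.2 s.
2. its far end has been pushed up against the rail (angle between chock's own x axis and vertical above 3.04 rad and z of chock_center in the frame of board below 0.033 m and x of chock_top in the frame of rail above -0.006 m and angle between the z axis of chock and the x axis of board, either way round below 0.1 rad and y of chock_center in the frame of strip_a between -0.02 and 0.02 m), for 0.2 s.
At the end, for the whole second after the job is handed in: The chock lies flat on its broad face on the board, at rest, its former top end within 6 mm of the rail, parallel to the board's x within 0.10 rad and its middle within 20 mm of its strip's centreline (all of step 2 and linear speed of chock below 0.01 m/s); the robot touches nothing.
It fails at once if the chock is lifted: its middle rises more than 76 mm above the board, or more than 38 mm (20 mm of lift) once it lies flat (z of chock_center in the frame of board above 0.088 m or (angle between chock's own z axis and vertical above 1.45 rad and z of chock_center in the frame of board above 0.05 m)).
It fails at once if the flat chock is moved more than 10 mm (distance of flat_chock from where it was at the start of the episode above 0.01 m).
It fails at once if the jar or the cup is moved more than 15 mm (distance of any of jar, cup from where it was at the start of the episode above 0.015 m).
It also fails if it takes over 40 s, if anything falls off the work surface, if the arm or the gripper's body presses on something with over 40 N, if the wrist force passes 120 N, or if a joint passes its speed limit or range.

## Working session

There is one attempt and no reset: what is moved stays moved. The work goes in short steps, Python scripts to look and compute and a tool call to move; the robot and the scene stay as the last step left them, time stands still between calls to the robot, and variables do not carry over. Pictures are saved under pics/ and viewed, at most 10 in all, crops included, and the job is handed in when it is done.

Besides the shell and the picture viewer there is one more tool, called after "Request:" as name([rows], argument=value, ...), one row to a line, values as JSON. jog_arm: Moves the arm, as the interface text tells. Its arguments: {"type":"object","properties":{"motion":{"type":"array"},"grip_force":{"type":"number"}},"required":["motion"]}

```bash
mkdir -p pics; cat > h.py <<'E'
import numpy as np, cv2
from station import bot
def save(p,n): cv2.imwrite('pics/'+n,p['pixels'][:,:,::-1])
def ray(p,xy,z):
    K=p['camera_matrix'];T=np.array(p['T'])
    d=T[:3,:3]@np.linalg.solve(K,[xy[0],xy[1],1.]);o=T[:3,3]
    return o+d*(z-o[2])/d[2]
def proj(p,X):
    T=np.linalg.inv(p['T']);X=np.atleast_2d(X);c=X@T[:3,:3].T+T[:3,3];u=c@np.array(p['camera_matrix']).T
    return u[:,:2]/u[:,2:]
E
python3 - <<'E'
from h import *
o=bot.get_obs();print(o['t'],o['eef_pos'],o['tool_rot'])
for c in['scene','top']:
    p=bot.read_camera(c);save(p,c+'0.png');print(c,np.round(p['T'],3).tolist())
    for t in['board','rail','strip_a','chock','chock_top','chock_foot','flat_chock','jar','cup']:
        r=bot.tip_of(t,p)[:3];s=bot.spot_in(t,p)[:3] if t in('chock','flat_chock') else []
        print(t,[(np.round(a['xy']).tolist(),round(a['score'],2)) for a in r],[(np.round(a['xy']).tolist(),round(a['score'],2)) for a in s])
E
```

```text
0.0 [0.20047889 0.64390917 0.23030775] [-7.10698553e-05  1.50307026e-01  9.88638924e-01 -9.33622354e-04]
scene [[-0.71, 0.504, -0.492, 1.279], [0.704, 0.519, -0.485, 0.777], [0.011, -0.69, -0.723, 1.143], [0.0, 0.0, 0.0, 1.0]]
board [([324.0, 266.0], 0.75)] []
rail [([281.0, 279.0], 0.87), ([366.0, 266.0], 0.59)] []
strip_a [([283.0, 280.0], 0.71)] []
chock [([400.0, 364.0], 0.93), ([364.0, 267.0], 0.64)] [([367.0, 250.0], 0.78), ([403.0, 347.0], 0.65)]
chock_top [([406.0, 327.0], 0.67), ([374.0, 233.0], 0.58)] []
chock_foot [([370.0, 266.0], 0.97), ([397.0, 366.0], 0.76), ([290.0, 252.0], 0.73)] []
flat_chock [([292.0, 252.0], 0.78)] [([292.0, 246.0], 0.59)]
jar [([349.0, 336.0], 0.72)] []
cup [([307.0, 195.0], 0.96)] []
top [[-0.046, -0.968, 0.247, 0.374], [-0.999, 0.044, -0.012, 0.104], [0.0, -0.247, -0.969, 1.038], [0.0, 0.0, 0.0, 1.0]]
board [] []
rail [([326.0, 216.0], 0.56)] []
strip_a [([278.0, 270.0], 0.74)] []
chock [([155.0, 240.0], 0.83), ([268.0, 308.0], 0.79)] [([143.0, 234.0], 0.77), ([265.0, 298.0], 0.69)]
chock_top [([134.0, 222.0], 0.95), ([260.0, 294.0], 0.83)] []
chock_foot [([268.0, 303.0], 0.84), ([152.0, 241.0], 0.66)] []
flat_chock [([356.0, 255.0], 0.61)] []
jar [([215.0, 229.0], 0.68), ([353.0, 252.0], 0.66)] []
cup [([427.0, 345.0], 0.72)] []
```

View pics/top0.png

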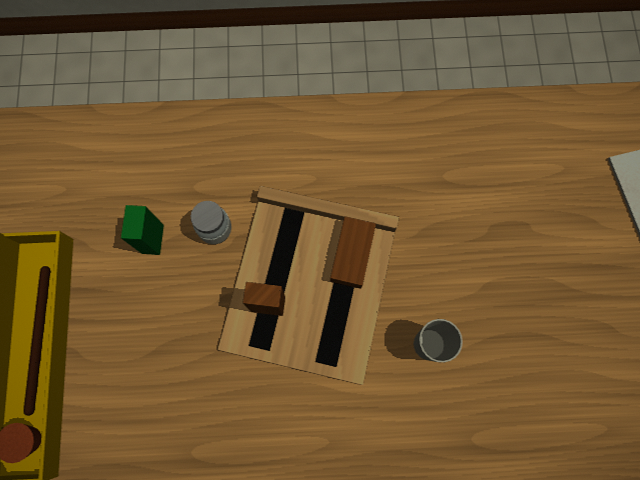

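View pics/scene0.png

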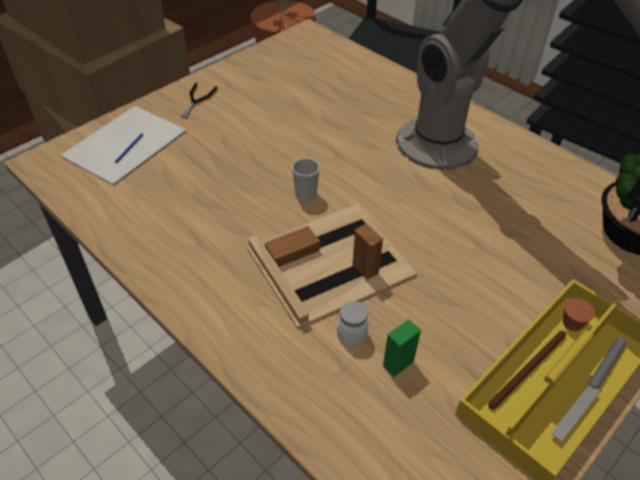

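The top view shows these candidates for the chock:
- The brown standing block, with its top face at about (263,294), on the left strip.
- The green block at (143,230), which is a decoy.
- The flat chock at (353,250), already at the rail.

I choose the brown one at (265,298). Next I fit the board and chock, then check with an overlay crop.

```bash
cat > fit.py <<'E'
from h import *
from scipy.optimize import least_squares
def R(a): return np.array([[np.cos(a),-np.sin(a),0],[np.sin(a),np.cos(a),0],[0,0,1]])
def box(dx,dy,z0,z1): return np.array([[sx*dx/2,sy*dy/2,z] for z in(z0,z1) for sx in(-1,1) for sy in(-1,1)])
E
python3 - <<'E'
from fit import *
p=bot.read_camera('top')
M=np.array([[-.17,.135,.012],[-.17,-.135,.012],[-.17,.082,.012],[-.17,.042,.012],[-.17,-.042,.012],[-.17,-.082,.012],[.144,.135,.04],[.144,-.135,.04],[.12,.082,.012],[.12,.042,.012]])
px=np.array([[218,349],[363,383],[249,347],[270,350],[316,362],[337,366],[259,188],[398,216],[284,208],[303,212]],float)
f=lambda v:(proj(p,M@R(v[2]).T+[v[0],v[1],0])-px).ravel()
b=least_squares(f,[.6,.1,-.1],loss='soft_l1');print(b.x,b.fun.reshape(-1,2).round(1).tolist())
v=b.x
# chock: visible top-face corners
g=p['pixels'][180:400,200:420]
m=g.copy()
im=cv2.resize(m[90:150,20:110],None,fx=8,fy=8,interpolation=cv2.INTER_CUBIC)
cv2.imwrite('pics/crop.png',im[:,:,::-1])
np.save('board.npy',v)
for q in([260,294],[268,308]):
  w=ray(p,q,.132 if q[0]==260 else .012);print(w,R(v[2]).T@(w-[v[0],v[1],0]))
for n,q in(('jar',[215,229]),('cup',[427,345])): print(n,ray(p,q,0))
E
```

```text
[ 0.57101951  0.09993862 -0.25946296] [[1.2, 0.1], [2.7, -1.3], [-1.4, 8.4], [-0.8, 10.2], [-1.2, 8.3], [-0.4, 9.2], [-0.3, -4.2], [0.8, -3.4], [-0.1, -2.3], [1.1, -2.1]]
[0.51919918 0.18711961 0.132     ] [-0.07245309  0.07096775  0.132     ]
[0.51173634 0.18393545 0.012     ] [-0.0788492  0.0659755  0.012    ]
jar [0.6709024  0.28337588 0.        ]
cup [ 0.43201247 -0.10490937  0.        ]
```

View pics/crop.png

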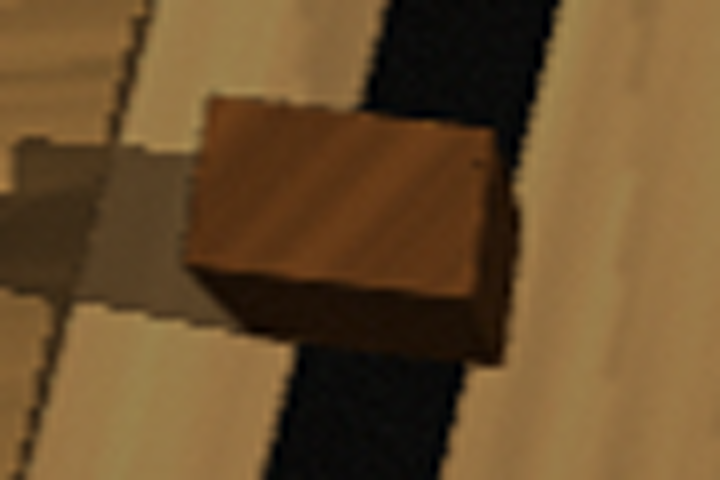

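The crop shows the brown standing chock on the left strip, with top face corners near (246,282), (282,286), (279,307) and (243,303) in full-image pixels. The strips end short of the near edge, so I drop those points and refit.

```bash
python3 - <<'E'
from fit import *
p=bot.read_camera('top')
M=np.array([[-.17,.135,.012],[-.17,-.135,.012],[.144,.135,.04],[.144,-.135,.04],[.12,.082,.012],[.12,.042,.012]])
px=np.array([[218,349],[363,383],[259,188],[398,216],[284,208],[303,212]],float)
f=lambda v:(proj(p,M@R(v[2]).T+[v[0],v[1],0])-px).ravel()
b=least_squares(f,[.6,.1,-.1],loss='soft_l1');v=b.x;print(v,b.fun.reshape(-1,2).round(1).tolist())
C=np.array([[.018,.03,.12],[.018,-.03,.12],[-.018,-.03,.12],[-.018,.03,.12],[-.018,-.03,0],[-.018,.03,0],[.018,-.03,0]])
q=np.array([[246.2,282],[281.7,286.1],[279.4,307.2],[243.2,303],[282.5,315.5],[250.4,311.2],[284.7,296.9]])
f=lambda c:(proj(p,C@R(c[2]).T+[c[0],c[1],.012])-q).ravel()
c=least_squares(f,[.5,.18,-.2],loss='soft_l1');print(c.x,c.fun.reshape(-1,2).round(1).tolist())
Rb=R(v[2]);w=Rb.T@np.array([c.x[0]-v[0],c.x[1]-v[1],0]);print('chock in board',w,c.x[2]-v[2])
np.save('board.npy',v);np.save('chock.npy',c.x)
from scipy.spatial.transform import Rotation as Ro
o=bot.get_obs();w4=o['tool_rot'];T=Ro.from_quat(w4[[1,2,3,0]]).as_matrix();print('tool axes\n',T.round(3))
for n,z in (('above',.25),):
  pass
# flat chock check, jar, cup
print('flat',proj(p,(Rb@np.array([[.0,-.062,.048],[.12,-.062,.048]]).T).T+[v[0],v[1],0]))
E
```

```text
[ 0.56709356  0.10213139 -0.27018923] [[-0.8, 1.3], [0.4, 1.6], [-0.4, -2.8], [0.5, -0.4], [-0.5, -0.6], [0.7, -0.1]]
[ 0.51853419  0.18342552 -0.16568416] [[-0.4, -0.6], [0.2, -0.4], [-0.5, 0.2], [-0.7, -0.0], [0.5, 0.5], [0.3, 0.9], [0.9, -0.3]]
chock in board [-0.06849618  0.06538365  0.        ] 0.10450506953276331
tool axes
 [[-0.955  0.297 -0.   ]
 [ 0.297  0.955 -0.   ]
 [ 0.    -0.    -1.   ]]
flat [[344.42301598 280.30464281]
 [358.00126021 218.0248143 ]]
```

Request:
jog_arm([
  [0, 0, -0.136, -40, -38, 0, 60],
  [0, 0, -0.136, -90, -86, 0, 40],
  [0, 0, -0.136, -140, -133, 0, 30],
  [0, 0, -0.136, -185, -176, 0, 30],
  [0, 0, -0.136, -230, -219, 0, 30],
  [0, 0, -0.136, -275, -262, 0, 30],
  [0, 0, -0.136, -320, -305, 0, 30],
  [0, 0, -0.136, -360, -342, 0, 30],
  [0, 0, -0.136, -372, -354, 0, 30],
  [0, 0, -0.136, -372, -354, 0, 30],
])

```text
t: 2.55
eef_pos: [0.4514, 0.1943, 0.2315]
tool_rot: [0.0, 0.085, 0.996, 0.0]
contact_force: [0.3, 0.2, -0.2]
gripper_width: 0.353
grasp_force: 0.0
```

Request:
jog_arm([
  [0, 0, 0, 0, 0, 40, 30],
  [0, 0, 0, 0, 0, 80, 30],
  [0, 0, 0, 0, 0, 112, 30],
  [0, 0, 0, 0, 0, 116, 30],
  [0, 0, 0, -15, 0, 116, 30],
  [0, 0, 0, -25, 0, 116, 30],
  [0, 0, 0, -25, 0, 116, 30],
])

```text
t: 3.42
eef_pos: [0.4772, 0.1918, 0.1164]
tool_rot: [0.001, 0.084, 0.997, 0.001]
contact_force: [0.3, 0.4, -0.6]
gripper_width: 0.355
grasp_force: 0.0
```

```bash
python3 - <<'E'
from h import *
p=bot.read_camera('scene');im=cv2.resize(p['pixels'][180:340,230:450],None,fx=3,fy=3)
cv2.imwrite('pics/a.png',im[:,:,::-1])
E
```

```text
(no output)
```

View pics/a.png

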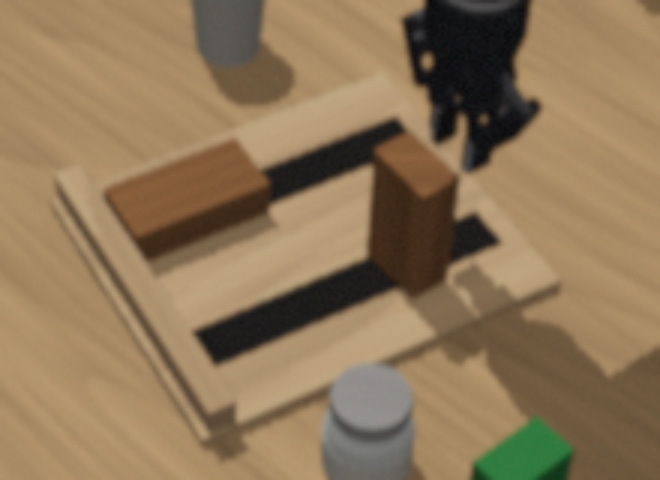

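The fingers are centred just behind the upright chock, with their tips around (455,150) in the crop and just below its top edge. Now I push slowly.

Request:
jog_arm([
  [0, 0, 0, -8, 0, 5, 30],
  [0, 0, 0, -15, 0, 5, 30],
  [0, 0, 0, -21, 0, 5, 30],
  [0, 0, 0, -27, 0, 5, 30],
  [0, 0, 0, -33, 0, 5, 30],
  [0, 0, 0, -38, 0, 5, 30],
  [0, 0, 0, -43, 0, 5, 30],
  [0, 0, 0, -47, 0, 5, 30],
  [0, 0, 0, -51, 0, 5, 30],
  [0, 0, 0, -55, 0, 5, 30],
])

```text
t: 4.72
eef_pos: [0.5297, 0.1827, 0.1103]
tool_rot: [-0.0, 0.083, 0.997, 0.0]
contact_force: [0.8, -0.3, -0.3]
gripper_width: 0.356
grasp_force: 0.0
```

```bash
python3 - <<'E'
from h import *
p=bot.read_camera('scene');im=cv2.resize(p['pixels'][180:340,230:450],None,fx=3,fy=3)
cv2.imwrite('pics/b.png',im[:,:,::-1])
E
```

```text
(no output)
```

View pics/b.png

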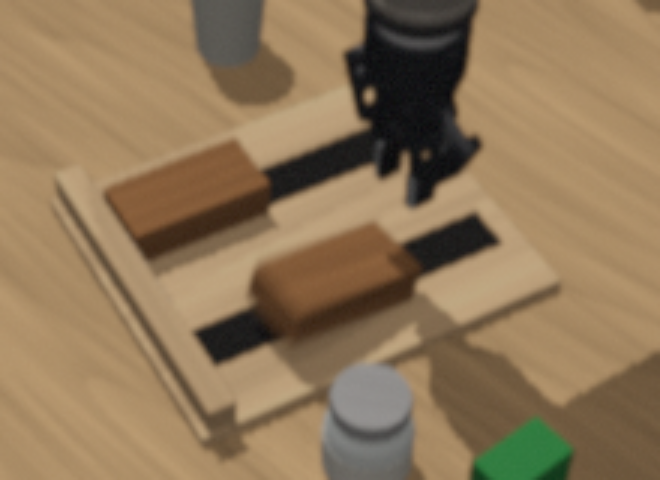

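The chock is lying down or just landing (about (335,280) in the crop). I back off and measure.

Request:
jog_arm([
  [0, 0, 0, 25, 0, 0, 30],
  [0, 0, 0, 55, 0, 0, 30],
  [0, 0, 0, 70, 0, 0, 30],
  [0, 0, 0, 70, 0, 0, 30],
])

```text
t: 5.28
eef_pos: [0.46, 0.1946, 0.1104]
tool_rot: [-0.0, 0.082, 0.997, 0.0]
contact_force: [-0.1, -0.2, 0.1]
gripper_width: 0.349
grasp_force: 0.0
```

```bash
python3 - <<'E'
from h import *
p=bot.read_camera('top');im=cv2.resize(p['pixels'][180:330,210:400],None,fx=4,fy=4,interpolation=cv2.INTER_CUBIC)
cv2.imwrite('pics/c.png',im[:,:,::-1])
E
```

```text
(no output)
```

View pics/c.png

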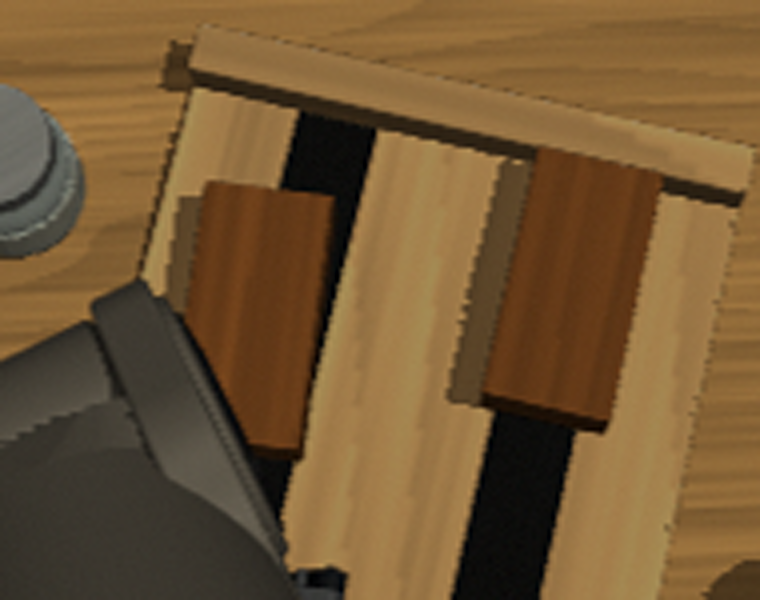

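The top view shows the chock flat at about (265,320) in the crop. It is yawed a little left, and there is a gap of about 50 mm to the rail.

```bash
python3 - <<'E'
from fit import *
p=bot.read_camera('top');v=np.load('board.npy')
def tb(w,v): return R(v[2]).T@(w-[v[0],v[1],0])
for s,q in dict(cFL=(205,181),cFR=(333,197),cNR=(300,448),fNL=(483,395),fNR=(608,422)).items():
  print(s,tb(ray(p,(210+q[0]/4,180+q[1]/4),.048),v).round(4))
E=[ray(p,(210+a/4,180+b/4),.04) for a,b in((190,70),(742,193),(200,25),(755,148))]
for e in E: print('rail',tb(e,v).round(4))
d=E[1]-E[0];print('rail yaw',np.arctan2(d[0],-d[1])*-1, v)
E
```

```text
cFL [0.0666 0.1094 0.048 ]
cFR [0.0723 0.05   0.048 ]
cNR [-0.0445  0.0373  0.048 ]
fNL [-0.0027 -0.0374  0.048 ]
fNR [-0.0022 -0.0948  0.048 ]
rail [0.1198 0.1309 0.04  ]
rail [ 0.1186 -0.1341  0.04  ]
rail [0.1426 0.1318 0.04  ]
rail [ 0.1414 -0.1359  0.04  ]
rail yaw 0.2748436376691893 [ 0.56709356  0.10213139 -0.27018923]
```

Request:
jog_arm([
  [0, 0, 0.054, 0, 0, 30, 30],
  [0, 0, 0.108, 0, 0, 60, 30],
  [0, 0, 0.108, -10, 1, 80, 30],
  [0, 0, 0.108, -20, 2, 90, 30],
  [0, 0, 0.108, -30, 2, 90, 30],
  [0, 0, 0.108, -38, 2, 90, 30],
  [0, 0, 0.108, -38, 2, 90, 30],
])

```text
t: 6.25
eef_pos: [0.4996, 0.1899, 0.0211]
tool_rot: [0.001, 0.137, 0.991, 0.0]
contact_force: [-0.1, 0.6, 0.6]
gripper_width: 0.353
grasp_force: 0.0
```

Request:
jog_arm([
  [0, 0, 0, -8, 0, 0, 30],
  [0, 0, 0, -15, 0, 0, 30],
  [0, 0, 0, -21, 0, 0, 30],
  [0, 0, 0, -27, 0, 0, 30],
  [0, 0, 0, -33, -1, 0, 30],
  [0, 0, 0, -39, -2, 0, 30],
  [0, 0, 0, -45, -3, 0, 30],
  [0, 0, 0, -51, -4, 0, 30],
  [0, 0, 0, -56, -5, 0, 30],
  [0, 0, 0, -60, -6, 0, 30],
])

```text
t: 7.5
eef_pos: [0.5547, 0.1677, 0.0202]
tool_rot: [0.0, 0.137, 0.991, -0.0]
contact_force: [-1.1, 0.7, -0.8]
gripper_width: 0.352
grasp_force: 0.6
```

```bash
python3 - <<'E'
from h import *
print(bot.get_obs()['eef_pos'])
p=bot.read_camera('top');im=cv2.resize(p['pixels'][180:330,210:400],None,fx=4,fy=4,interpolation=cv2.INTER_CUBIC)
cv2.imwrite('pics/d.png',im[:,:,::-1])
E
```

```text
[0.55471618 0.16772823 0.02024137]
```

View pics/d.png

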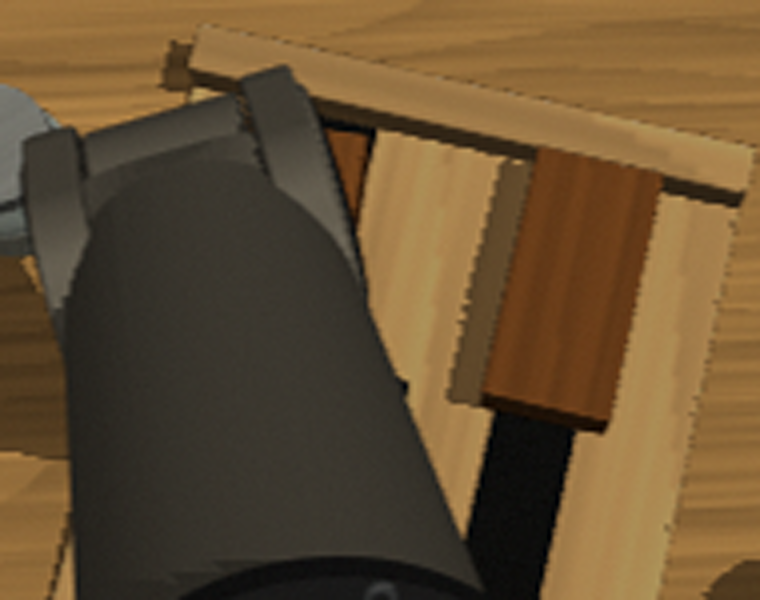

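The arm hides most of the chock, but its far right corner shows at (375,130) in the crop, several mm from the rail. I continue gently and watch the force.

Request:
jog_arm([
  [0, 0, 0, -3, 0, 0, 30],
  [0, 0, 0, -6, 0, 0, 30],
  [0, 0, 0, -9, 0, 0, 30],
  [0, 0, 0, -11, 0, 0, 30],
  [0, 0, 0, -12, 0, 0, 30],
])

```text
t: 8.18
eef_pos: [0.5661, 0.1647, 0.0202]
tool_rot: [-0.0, 0.137, 0.991, 0.0]
contact_force: [-1.1, 0.0, 0.1]
gripper_width: 0.351
grasp_force: 0.7
```

Request:
jog_arm([
  [0, 0, 0, -1, 0, 0, 30],
  [0, 0, 0, -2, 0, 0, 30],
])

```text
t: 8.43
eef_pos: [0.5679, 0.1642, 0.0203]
tool_rot: [-0.0, 0.136, 0.991, 0.0]
contact_force: [-1.5, 0.7, 0.9]
gripper_width: 0.349
grasp_force: 0.6
```

Request:
jog_arm([
  [0, 0, 0, -1, 0, 0, 30],
  [0, 0, 0, -2, 0, 0, 30],
])

```text
t: 8.68
eef_pos: [0.5699, 0.1637, 0.0203]
tool_rot: [0.0, 0.136, 0.991, 0.0]
contact_force: [-0.6, 0.6, -0.3]
gripper_width: 0.349
grasp_force: 0.6
```

Request:
jog_arm([
  [0, 0, 0, -1, 0, 0, 30],
  [0, 0, 0, -2, 0, 0, 30],
])

```text
t: 8.93
eef_pos: [0.5705, 0.1635, 0.0202]
tool_rot: [-0.001, 0.136, 0.991, -0.0]
contact_force: [-6.4, 2.4, 3.8]
gripper_width: 0.349
grasp_force: 3.5
```

Request:
jog_arm([
  [0, 0, 0, -1, 0, 0, 30],
  [0, 0, 0, -1.5, 0, 0, 30],
])

```text
t: 9.18
eef_pos: [0.5707, 0.1636, 0.0201]
tool_rot: [-0.002, 0.136, 0.991, -0.0]
contact_force: [-9.8, 3.0, 8.6]
gripper_width: 0.351
grasp_force: 5.0
```

The force rises to about 10 N with no further travel, so the chock is against the rail. I back straight off, rise and verify.

Request:
jog_arm([
  [0, 0, 0, 5, 0, 0, 30],
  [0, 0, 0, 20, 0, 0, 30],
  [0, 0, 0, 45, 0, 0, 30],
  [0, 0, 0, 70, 0, -40, 30],
  [0, 0, 0, 90, 0, -90, 30],
  [0, 0, 0, 90, 0, -140, 30],
  [0, 0, 0, 90, 0, -140, 30],
])

```text
t: 10.05
eef_pos: [0.4885, 0.1883, 0.1641]
tool_rot: [0.003, 0.136, 0.991, 0.003]
contact_force: [-0.1, -0.4, 0.0]
gripper_width: 0.351
grasp_force: 0.0
```

```bash
python3 - <<'E'
from h import *
p=bot.read_camera('top');im=cv2.resize(p['pixels'][180:330,210:400],None,fx=4,fy=4,interpolation=cv2.INTER_CUBIC)
cv2.imwrite('pics/e.png',im[:,:,::-1])
E
```

```text
(no output)
```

View pics/e.png

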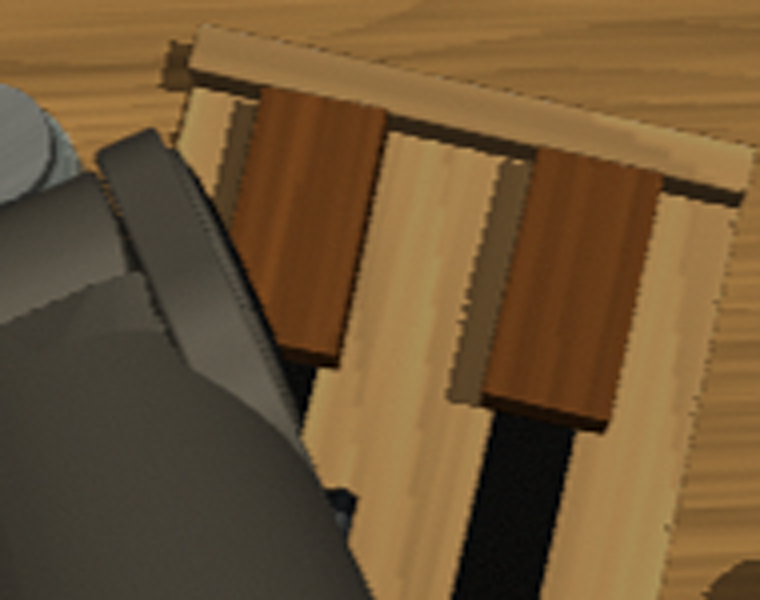

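The chock sits flat and squarely against the rail, with its right edge running from (387,110) to (340,357) parallel to the flat chock. It is centred on its strip, and the arm is clear of it.

```bash
python3 -c "
from station import bot
print(bot.hand_in())"
```

```text
the job is handed in; nothing more can be done
None
```

The standing chock was tipped over and pushed flat and square against the rail, centred on its strip in the last top view, and the job is handed in; the judge returned no verdict, and the arm never went near the flat chock, jar or cup.

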